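Bring a parts canister to its ring and hold its bayonet lid half-closed

ROBOT

A 7-joint arm with a two-finger parallel gripper is mounted at the origin on the work surface. World frame = base frame: x ahead of the robot, y to its left, z up, the work surface at z = 0. Lengths are in mm, angles in rad, forces in N, time in s.
With the tool pointing down it reaches from about 400 to 850 mm from the base axis. Payload 6.9 kg.
Tool frame: the origin (TCP) lies between the finger pads; the fingertips stand 25 mm ahead of it and the grasp point (between the pads) lies 6 mm ahead of it; z points along the fingers, y is the line along which they close (so a half turn about z gives the same grasp; the last joint's range is limited). The gripper opens to 85 mm and grips with 20 to 120 N. Pads are 22 mm wide; open, the fingers measure 114 mm over their backs; the gripper's body (76 mm by 85 mm) begins 54 mm behind the grasp point. The pads swing forward as they close: fully open they stand 13 mm farther back than shut.
Start: joints at [1.256, 0.507, -0.238, 1.5, 0.126, 1.149, -0.155], TCP at [254.707, -570.734, 256.275] pointing down, gripper open.
Joint ranges: [-3.08, 3.08], [-0.24, 2.05], [-1.43, 1.35], [0, 2.5], [-1.52, 4.66], [0.17, 1.96], [-2.89, 2.89]. Speed limits (rad/s): [2.39, 2.39, 3.14, 3.14, 3.14, 3.14, 3.14].

INTERFACE

Orientations are given as a 3x3 rotation matrix whose columns are the frame's x, y, z axes.
In Python, from cell import ctrl gives the robot as it stands.
- The arm moves only by the tool servo_tool, never from a script. Its argument "targets" is a list of rows, each a list of 3 entries, a list of its own where there are three numbers: the gripper command: -1 is shut, 1 is fully open, values between are in proportion, then the shift along the world's x, y, z in mm, then the turn, a rotation vector about the world's x, y, z in degrees. A call has 1 to 10 rows; each row is the pose to reach, as a shift and turn from the pose commanded when the call began; what a row does not reach only later rows make up. A row lasts 1/10 s, in which the tool goes at most 50 mm and 8.59 degrees, less where a joint would pass 70% of its speed; a pose out of reach is approached as far as the arm can. A call with a gripper value outside its range is refused whole. The fingers move at their own pace and stop on an object; "squeeze" is the grip in N (left out, the last holds). Time passes only in rows, so rows that repeat a pose let the fingers close. It gives the time, the measured TCP pose, the force, the opening and the grip force at its end, in the units of the state.
- ctrl.state(): the state, without advancing time (a new reading comes with each control period).
- ctrl.snapshot(name): name is "scene" or "top" or "wrist"; returns the picture (400x640x3 uint8, red, green, blue); there is no depth.
- ctrl.camera_info(name): a dict with "intrinsics" (3x3 intrinsics, pixels), "dist_coeffs" ([k1, k2, p1, p2, k3] as OpenCV has them; the pictures are not rectified), "world_from_camera" (4x4, takes a point from camera to world coordinates); the wrist camera has in their place "hand_eye" (4x4, takes a point from camera to tool coordinates, whose origin is the TCP and whose axes are the flange's). Camera axes: x right, y down, z forward; pixel columns grow to the right and rows downward; lengths in mm; the calibration is good to about 2 mm. A picture is of the moment at which its call begins: read the wrist's pose just before it. camera_info takes no time and is no camera call.
- ctrl.job_done(): hands the job in; it is judged then, once.
The state is a dict: "t": time; "joint_pos": joint angles; "joint_vel": joint speeds; "effort": joint torques, N m; "tcp_pos": TCP position; "tcp_rot": TCP orientation; "wrist_force": force on the tool from outside, world axes, zero at the start; "ft_torque": the same for the moment, N m; "finger_gap": finger opening in mm; "finger_force": force on a finger pad.
Only numpy, scipy, OpenCV 4.12 (cv2) and the standard library are available. Lean on these libraries where they do the work, as an engineer would, in place of code of your own. Each camera call takes 0.05 s, during which the arm holds its last target. There are 200 camera calls.

TASK

Push the blue parts canister along the bench until it stands inside the yellow ring, then pick up the orange lid by its black bar, put it fully down into the canister's mouth with its tabs at the white marks, and twist it clockwise until the tabs stand at the yellow half-way marks, without ever pressing the brass catch pin where the lid would click locked. Finish while still gripping the lid there, ready for the seal tag: a spring turns it back if it is let go. Do not lift or tip the canister, and leave the bolt tray, the wrench and the grease can where they are.

Things in the scene. Friction and masses are not known exactly. Their poses are not given: they have to be found in the camera images.
- canister: Loose blue steel canister, upright cylinder 120 mm in diameter, 80 mm high, about 0.9 kg, too wide to grip; slides on the bench. Origin: centre of its underside; z up, x along the mouth's slots. Edge marks, each twice, half a turn apart: white on its x axis (entry), yellow 45 degrees clockwise of it seen from above (half-way), red 90 degrees clockwise (locked).
- mouth (a point): Centre of the canister's mouth, on its axis, level with its flat top (80 mm up). The top is 8 mm thick with a keyhole: a round hole 62 mm in diameter and two slots, 19 mm wide and out to 42 mm from the axis, along the canister's +x and -x; hollow below.
- half_mark (a point): Outer end of a yellow half-way mark on the canister's top edge, 60 mm from the axis; the other is opposite. Stops keep a lid from turning anticlockwise past the entry; clockwise, after 4 degrees, it turns against a return spring, 0.05 Nm rising to 0.13 Nm half-way. Only weight and friction on the bench keep the canister from turning along.
- lid: Loose orange bayonet lid, 0.16 kg, lying right way up on its plug. Origin: centre of the plug's underside; z up. Plug 56 mm in diameter, 18 mm high; at its foot two lugs along +x and -x, out to 38 mm from the axis, 14 mm wide, 7.5 mm high. Above, z = 18 to 26 mm, a disc 92 mm in diameter with two tabs over the lugs, 10 mm wide, out to 55 mm. Half a turn gives the same lid.
- lid_bar (a point): Middle of the lid's black bar grip, on the lid's axis, 45 mm above its origin. The bar is 60 mm long along the lid's x, 24 mm wide along its y, from z = 26 to 64 mm. Fully down, the disc lies on the canister's top and the lid's origin is 62 mm above the canister's. Lid x and canister x are parallel at the entry, 45 degrees apart half-way.
- ring: Yellow ring painted flat on the bench, inner diameter 158 mm, outer 178 mm. Origin: its centre, on the bench.
- catch (a joint): The sprung brass catch pin's travel in m: 0 standing up, up to 0.004 pressed down; it is pressed by a lid tab turned more than about 62 degrees clockwise from the entry.
- catch_top (a point): Top of the catch pin, a brass ball 10 mm wide standing 4 mm proud of the canister's top, 51 mm from the canister's axis, 78 degrees clockwise from its +x.
- bolt_tray: Bystander: wooden tray of black bolts, 110 x 170 mm, 50 mm high. Origin: centre of its underside.
- wrench: Bystander: steel wrench 180 mm long lying on the bench, along its own x.
- grease_can: Bystander: red can, 60 mm in diameter, 85 mm high. Origin: centre of its underside.
There are look-alikes about, which are no part of the job. Of the things that look like the lid, take the one that is farthest to the robot's right at the start.

How it is judged (in metres and radians):
On the way, in this order (a step that is already met when the one before it is completed fails the run):
1. the canister stands inside the yellow ring, at rest, the lid not yet on it (horizontal distance between canister and ring below 0.02 m and linear speed of canister below 0.02 m/s and horizontal distance between lid and canister above 0.08 m), for 0.2 s.
2. the lid is fully down in the mouth at the entry position (horizontal distance between lid and canister below 0.006 m and z of lid in the frame of canister between 0.055 and 0.065 m and angle between the x axis of lid and the x axis of canister, either way round below 0.2 rad), for 0.1 s.
3. the lid is twisted to the half-way marks (horizontal distance between lid and canister below 0.006 m and z of lid in the frame of canister between 0.055 and 0.065 m and angle between the x axis of lid and the x axis of canister, either way round between 0.585 and 0.985 rad), for 0.2 s.
At the end, for the whole second after the job is handed in: Canister upright on the bench within 20 mm of the ring's centre; lid fully down in it (origin 55 to 65 mm above the canister's, within 6 mm of its axis), turned 45 degrees clockwise within 11 degrees, at rest, gripped with over 2 N; catch pin not pressed (all of step 3 and horizontal distance between canister and ring below 0.02 m and angle between canister's own z axis and vertical below 0.05 rad and height (world z) of canister below 0.01 m and contact force between the fingers and lid above 2 N and angular speed of lid below 0.15 rad/s and value of joint catch below 0.0015 m); the arm keeps its last pose, push and grip.
It fails at once if the catch pin is pressed (the lid clicks) (value of joint catch above 0.0015 m).
It fails at once if the canister is tipped or lifted (angle between canister's own z axis and vertical above 0.25 rad or height (world z) of canister above 0.015 m).
It fails at once if a bystander is moved by more than 20 mm (distance of any of bolt_tray, wrench, grease_can from where it was at the start of the episode above 0.02 m).
It also fails if it takes over 64 s, if anything falls off the work surface, if the arm or the gripper's body presses on something with over 40 N, if the wrist force passes 120 N, or if a joint passes its speed limit or range.

## Working session

There is one attempt and no reset: what is moved stays moved. The work goes in short steps, Python scripts to look and compute and a tool call to move; the robot and the scene stay as the last step left them, time stands still between calls to the robot, and variables do not carry over. Pictures are saved under pics/ and viewed, at most 10 in all, crops included, and the job is handed in when it is done.

Besides the shell and the picture viewer there is one more tool, called after "Request:" by a JSON object that holds its "name" and its "arguments". servo_tool: Moves the arm, as the interface text tells. Its arguments: {"type":"object","properties":{"targets":{"type":"array","items":{"type":"array"}},"squeeze":{"type":"number"}},"required":["targets"]}

```bash
ls; mkdir -p pics; python3 - <<'E'
from cell import ctrl
import cv2,numpy as np
s=ctrl.state();print({k:np.round(v,3).tolist() for k,v in s.items()})
for n in("top","scene","wrist"):
    im=ctrl.snapshot(n);cv2.imwrite(f"pics/{n}0.png",im[...,::-1])
    print(n,{k:np.round(v,4).tolist() for k,v in ctrl.camera_info(n).items()})
E
```

```text
pics
{'t': 0.0, 'joint_pos': [1.256, 0.508, -0.237, 1.501, 0.126, 1.149, -0.155], 'joint_vel': [-0.001, 0.0, -0.001, 0.0, -0.002, -0.001, 0.0], 'effort': [-0.001, -62.058, -2.187, -24.965, 0.013, 0.012, 0.0], 'tcp_pos': [254.464, -570.358, 255.437], 'tcp_rot': [[0.913, 0.408, -0.001], [0.408, -0.913, 0.002], [-0.0, -0.002, -1.0]], 'wrist_force': [-1.073, -0.73, -0.841], 'ft_torque': [0.002, 0.012, 0.088], 'finger_force': 0.0, 'finger_gap': 84.985}
top {'intrinsics': [[362.9663, 0.0, 309.1209], [0.0, 362.9663, 197.323], [0.0, 0.0, 1.0]], 'dist_coeffs': [-0.0137, 0.0, 0.0, 0.0, 0.0], 'world_from_camera': [[0.0053, -0.9875, 0.1577, 380.8728], [-0.9998, -0.0086, -0.0201, 66.2022], [0.0212, -0.1576, -0.9873, 1070.2576], [0.0, 0.0, 0.0, 1.0]]}
scene {'intrinsics': [[370.8623, 0.0, 320.0969], [0.0, 370.8623, 196.7896], [0.0, 0.0, 1.0]], 'dist_coeffs': [-0.0467, 0.0, 0.0, 0.0, 0.0], 'world_from_camera': [[-0.162, 0.6155, -0.7713, 1135.5867], [0.9865, 0.1194, -0.1119, 158.5038], [0.0232, -0.779, -0.6265, 553.7173], [0.0, 0.0, 0.0, 1.0]]}
wrist {'intrinsics': [[336.345, 0.0, 316.0842], [0.0, 336.345, 198.8426], [0.0, 0.0, 1.0]], 'dist_coeffs': [-0.0534, 0.0, 0.0, 0.0, 0.0], 'hand_eye': [[0.0009, -0.9558, -0.2942, 74.691], [1.0, 0.001, -0.0001, -0.1281], [0.0004, -0.2942, 0.9558, -117.5604], [0.0, 0.0, 0.0, 1.0]]}
```

View pics/top0.png

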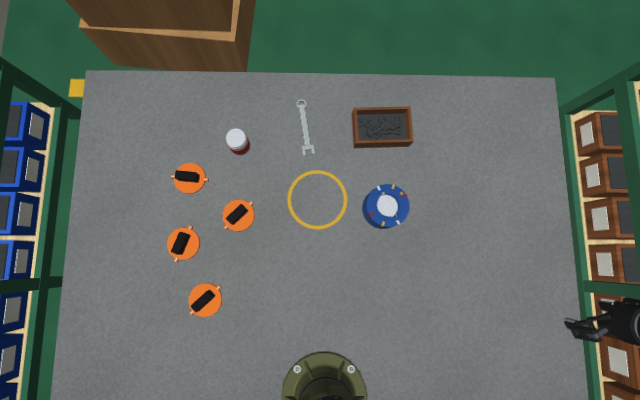

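View pics/scene0.png

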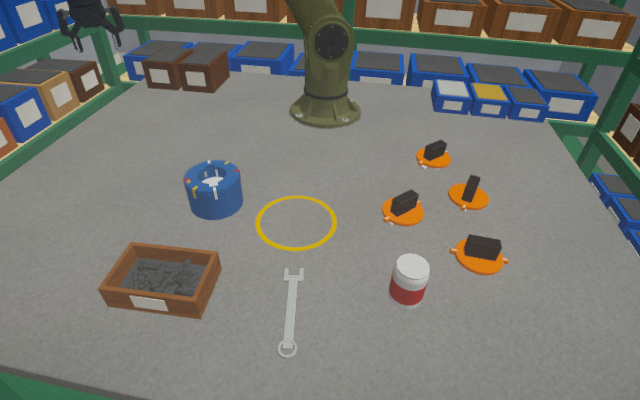

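Top view: the canister is at (386,206), the ring at (317,200), the tray at (382,127), the wrench at (305,127) and the grease can at (237,140). There are four lid look-alikes at (238,215), (189,178), (183,243) and (205,300). Robot's right (−y) is image right, so (238,215) is the one meant. Next I'll measure and confirm with a crop.

```bash
cat > h.py <<'E'
import cv2,numpy as np
from cell import ctrl
def ray(n,px,T=None):
    c=ctrl.camera_info(n);K=np.array(c["intrinsics"]);d=np.array(c["dist_coeffs"])
    u=cv2.undistortPoints(np.float64(px).reshape(-1,1,2),K,d).reshape(-1,2)
    W=np.array(c["world_from_camera"]) if T is None else T
    return W[:3,3],np.c_[u,np.ones(len(u))]@W[:3,:3].T
def plane(n,px,z,T=None):
    o,r=ray(n,px,T);return o+r*((z-o[2])/r[:,2])[:,None]
def wristT(s):
    T=np.eye(4);T[:3,:3]=s["tcp_rot"];T[:3,3]=s["tcp_pos"]
    return T@np.array(ctrl.camera_info("wrist")["hand_eye"])
def mask(im,lo,hi):
    return cv2.inRange(cv2.cvtColor(im,cv2.COLOR_RGB2HSV),lo,hi)
def blobs(m,a=15):
    n,l,st,c=cv2.connectedComponentsWithStats(m)
    return [(c[i],st[i,4],l==i) for i in range(1,n) if st[i,4]>=a]
def pts(b): y,x=np.nonzero(b);return np.c_[x,y].astype(float)
E
python3 - <<'E'
from h import *
for n in("top","scene"):
    im=cv2.imread(f"pics/{n}0.png")[...,::-1].copy()
    print(n)
    m=mask(im,(3,180,120),(14,255,255))
    for c,a,b in blobs(m,60):
        hull=cv2.convexHull(pts(b).astype(np.float32))
        P=plane(n,pts(b),26)[:,:2]
        (ctr,r)=cv2.minEnclosingCircle(P.astype(np.float32))
        print("orange",c.round(1),a,"enc",np.round(ctr,1),round(r,1),"mid",P.mean(0).round(1))
    m=mask(im,(20,150,120),(30,255,255))
    for c,a,b in blobs(m,8):
        z=0 if a>150 else 80
        P=plane(n,pts(b),z)[:,:2]
        (ctr,r)=cv2.minEnclosingCircle(P.astype(np.float32))
        e=cv2.fitEllipse(P.astype(np.float32))
        print("yel",c.round(1),a,np.round(ctr,1),round(r,1),"mean",P.mean(0).round(1),"ell",np.round(e[0],1))
im=cv2.imread("pics/top0.png"); s=cv2.imread("pics/scene0.png")
a=cv2.resize(im[175:240,345:425],(400,325),interpolation=3);b=cv2.resize(im[150:320,160:260],(0,0),fx=2,fy=2)
c=cv2.resize(s[150:225,170:260],(400,325),interpolation=3)
d=cv2.resize(im[185:245,198:278],(400,275),interpolation=3);e=cv2.resize(s[175:235,363:443],(400,275),interpolation=3)
cv2.imwrite("pics/crop1.png",np.vstack([np.hstack([a,c]),np.hstack([d,e])]))
E
```

```text
top
orange [190.1 178.5] 497 enc [601.8 400.3] 48.8 mid [600.5 393. ]
orange [238.7 215.3] 543 enc [493.1 246.5] 51.3 mid [493.7 247.6]
orange [184.1 243.4] 536 enc [412.1 401. ] 52.8 mid [412.  399.5]
orange [205.6 299. ] 593 enc [255.2 331.1] 49.3 mid [259.1 331.1]
yel [76.2 87.5] 256 [892.1 771.5] 34.6 mean [892.1 772.3] ell [892.3 772.2]
yel [316.4 199.9] 493 [547.1  21.7] 88.6 mean [544.8  22.6] ell [547.1  21.4]
scene
orange [475.9 269.8] 60 enc [633.8 385. ] 33.3 mid [644.8 384.5]
yel [488.8  91.3] 357 [-317.2  593.7] 81.6 mean [-314.6  595.5] ell [-315.8  595.5]
yel [194.  191.3] 15 [ 585.7 -181.6] 17.1 mean [ 583.9 -184.5] ell [ 594.3 -164. ]
yel [295.2 225.1] 692 [546.6  20.7] 89.1 mean [557.9  21.9] ell [546.4  20.7]
```

View pics/crop1.png

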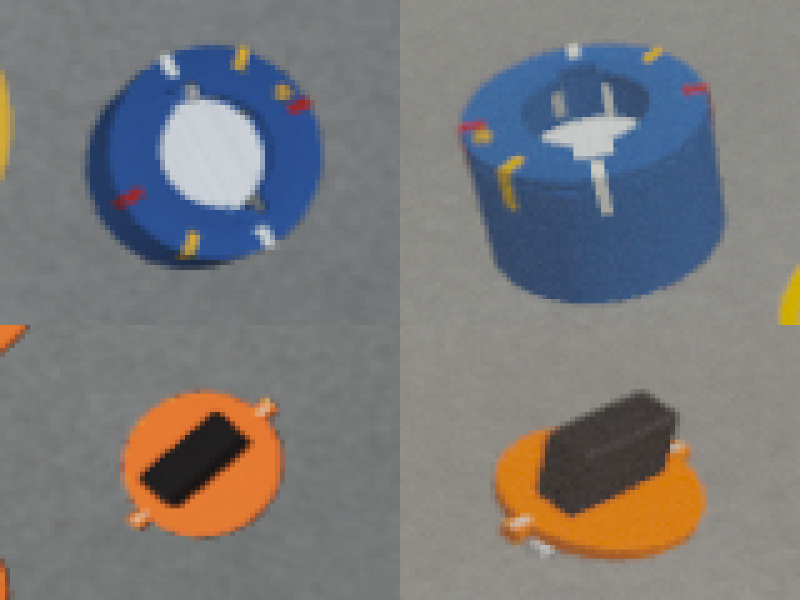

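The crop confirms it: the lid at top (238,215) has an orange disc, a black bar and two whitish tabs. The canister's white marks are at top (378.6,188) and (397.8,222), its yellow marks at (393,186.5) and (383,223.5), its red marks at (405,196) and (370.5,214.5), and the brass pin at (401.6,193.5).

```bash
python3 - <<'E'
from h import *
px=[(378.6,188),(397.8,222),(393.4,186.4),(383,223.6),(405,196),(370.6,214.6),(401.6,193.4)]
P=plane("top",px,80)[:,:2];print(P.round(1))
for i in(0,2,4):
    d=P[i]-P[i+1];print("c",(P[i]+P[i+1]).round(1)/2,"len",np.hypot(*d).round(1),"ang",np.degrees(np.arctan2(d[1],d[0])).round(1))
C=(P[:6]).mean(0);d=P[6]-C;print("pin r",np.hypot(*d),np.degrees(np.arctan2(d[1],d[0])))
px=[(200/5+198,0)]
# lid: tabs and bar top in crop (scale 5 x, 275/60 y)
t=[(198+265/5,185+82/4.583),(198+140/5,185+194/4.583)]
Q=plane("top",t,26)[:,:2];d=Q[0]-Q[1];print("tabs",Q.round(1),"mid",Q.mean(0).round(1),"len",np.hypot(*d),"ang",np.degrees(np.arctan2(d[1],d[0])))
im=cv2.imread("pics/top0.png")[...,::-1].copy()
m=mask(im,(0,0,0),(180,255,60));m[:185]=0;m[245:]=0;m[:,:210]=0;m[:,270:]=0
for c,a,b in blobs(m,50):
    P=plane("top",pts(b),60)[:,:2].astype(np.float32);print("bar",a,cv2.minAreaRect(P))
# bystanders
for n,p,z in(("can",(236,132),85),("tray",(382,124),50),("wr1",(301,104),3),("wr2",(308,150),3)): print(n,plane("top",[p],z).round(0))
E
```

```text
[[ 567.1 -147.5]
 [ 472.5 -198.3]
 [ 572.  -189.2]
 [ 467.8 -157.2]
 [ 545.1 -220.8]
 [ 492.4 -123.5]
 [ 552.4 -211.6]]
c [ 519.75 -172.9 ] len 107.4 ang 28.2
c [ 519.9 -173.2] len 109.0 ang -17.1
c [ 518.75 -172.2 ] len 110.7 ang -61.5
pin r 50.8867186780848 -49.70715024413002
tabs [[529.9 213.3]
 [458.6 282.6]] mid [494.2 248. ] len 99.43516348375992 ang -44.18582179547082
bar 194 ((493.5333251953125, 247.87774658203125), (26.065343856811523, 56.52119064331055), 46.4370231628418)
can [[723. 253.  85.]]
tray [[ 765. -169.   50.]]
wr1 [[845.  71.   3.]]
wr2 [[697.  49.   3.]]
```

Canister is at (519.6,−172.8) with its x axis at 28°, ring at (546.8,21.2), lid at (493.7,247.8) with its x axis at about −44°. The measured mark lengths, bar size and pin radius agree with the given sizes. Next I move behind the canister with open fingers straddling the push direction (82°).

Request:
{"name": "servo_tool", "arguments": {"targets": [[1,[30,38,-10],[0,0,7]],[1,[60,76,-25],[0,0,15]],[1,[95,114,-40],[0,0,23]],[1,[125,152,-55],[0,0,31]],[1,[157,190,-70],[0,0,39]],[1,[189,228,-85],[0,0,47]],[1,[220,266,-95],[0,0,53]],[1,[251,304,-106],[0,0,58]],[1,[251,304,-145],[0,0,58]],[1,[251,304,-185],[0,0,58]]]}}

```text
t: 1.15
tcp_pos: [508.3, -263.9, 70.9]
tcp_rot: [[0.133, 0.991, 0.003], [0.991, -0.133, 0.0], [0.001, 0.003, -1.0]]
wrist_force: [-0.1, 0.2, -0.2]
finger_gap: 85.5
finger_force: 0.0
```

Request:
{"name": "servo_tool", "arguments": {"targets": [[1,[0,0,-26],[0,0,0]],[1,[0,0,-26],[0,0,0]],[1,[0,0,-26],[0,0,0]]]}}

```text
t: 1.45
tcp_pos: [505.8, -266.6, 45.5]
tcp_rot: [[0.138, 0.99, -0.001], [0.99, -0.138, 0.0], [0.0, -0.001, -1.0]]
wrist_force: [0.5, 0.6, 0.6]
finger_gap: 85.3
finger_force: 0.0
```

Request:
{"name": "servo_tool", "arguments": {"targets": [[1,[2,15,0],[0,0,0]],[1,[4,28,0],[0,0,0]],[1,[5,36,0],[0,0,0]],[1,[6,44,0],[0,0,0]],[1,[8,54,0],[0,0,0]],[1,[9,66,0],[0,0,0]],[1,[11,78,0],[0,0,0]],[1,[13,90,0],[0,0,0]],[1,[14,100,0],[0,0,0]],[1,[15,108,0],[0,0,0]]]}}

```text
t: 2.45
tcp_pos: [521.2, -160.4, 46.4]
tcp_rot: [[0.14, 0.99, 0.001], [0.99, -0.14, -0.004], [-0.003, 0.002, -1.0]]
wrist_force: [-1.3, -8.2, 7.3]
finger_gap: 85.6
finger_force: 0.0
```

Request:
{"name": "servo_tool", "arguments": {"targets": [[1,[2,10,0],[0,0,0]],[1,[3,22,0],[0,0,0]],[1,[5,34,0],[0,0,0]],[1,[7,46,0],[0,0,0]],[1,[8,58,0],[0,0,0]],[1,[10,70,0],[0,0,0]],[1,[12,82,0],[0,0,0]],[1,[13,92,0],[0,0,0]],[1,[14,100,0],[0,0,0]],[1,[14,104,0],[0,0,0]]]}}

```text
t: 3.45
tcp_pos: [535.3, -56.2, 46.3]
tcp_rot: [[0.14, 0.99, 0.002], [0.99, -0.14, -0.003], [-0.003, 0.002, -1.0]]
wrist_force: [0.1, -8.7, 6.4]
finger_gap: 85.3
finger_force: 0.0
```

```bash
python3 - <<'E'
from h import *
s=ctrl.state();print(s["tcp_pos"],s["wrist_force"])
t=ctrl.snapshot("top");c=ctrl.snapshot("scene")
cv2.imwrite("pics/top1.png",t[...,::-1]);cv2.imwrite("pics/scene1.png",c[...,::-1])
a=cv2.resize(t[150:250,250:410],(640,400),interpolation=3);
cv2.imwrite("pics/crop2.png",a[...,::-1])
E
```

```text
[535.25740096 -56.15987364  46.34697011] [ 0.08094744 -8.68277606  6.35162974]
```

View pics/crop2.png

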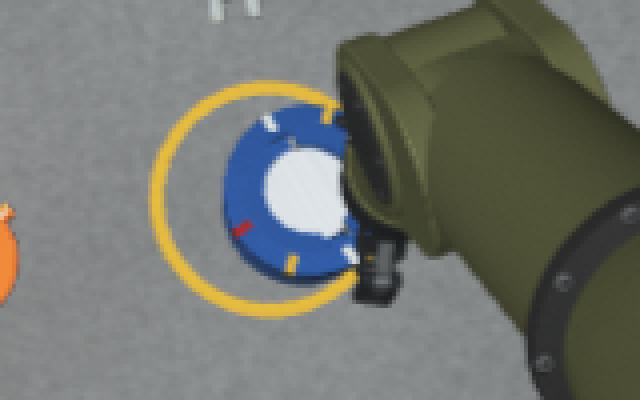

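White marks are at top (317.5,180.8) and (337.8,213.8), yellow at (332,179) and (323,216). The canister is partly in the ring.

```bash
python3 - <<'E'
from h import *
P=plane("top",[(317.5,180.8),(337.8,213.8),(332,179),(323,216)],80)[:,:2]
for i in(0,2):
    d=P[i]-P[i+1];print((P[i]+P[i+1])/2,np.hypot(*d),np.degrees(np.arctan2(d[1],d[0])))
E
```

```text
[539.88283365  -5.0281169 ] 107.67684606274297 31.3280102552353
[539.45190285  -4.90264415] 106.88858217849794 -13.643993905179038
```

Request:
{"name": "servo_tool", "arguments": {"targets": [[1,[2,5,0],[0,0,0]],[1,[4,13,0],[0,0,0]],[1,[6,20,0],[0,0,0]],[1,[7,24,0],[0,0,0]],[1,[7,26,0],[0,0,0]],[1,[7,26,0],[0,0,0]],[1,[6,20,0],[0,0,0]],[1,[3,0,0],[0,0,0]],[1,[-2,-40,0],[0,0,0]],[1,[-2,-40,40],[0,0,0]]]}}

```text
t: 4.55
tcp_pos: [528.5, -100.4, 81.5]
tcp_rot: [[0.144, 0.989, -0.01], [0.99, -0.144, -0.002], [-0.003, -0.01, -1.0]]
wrist_force: [-0.4, -0.7, -0.9]
finger_gap: 85.1
finger_force: 0.0
```

```bash
python3 - <<'E'
from h import *
s=ctrl.state();print(s["joint_pos"].round(2) if hasattr(s["joint_pos"],"round") else s["joint_pos"])
t=ctrl.snapshot("top");cv2.imwrite("pics/top2.png",t[...,::-1])
cv2.imwrite("pics/crop3.png",cv2.resize(t[150:250,250:410],(800,500),interpolation=3)[...,::-1])
E
```

```text
[ 0.42  0.61 -0.42  1.93  0.38  0.69 -0.38]
```

View pics/crop3.png

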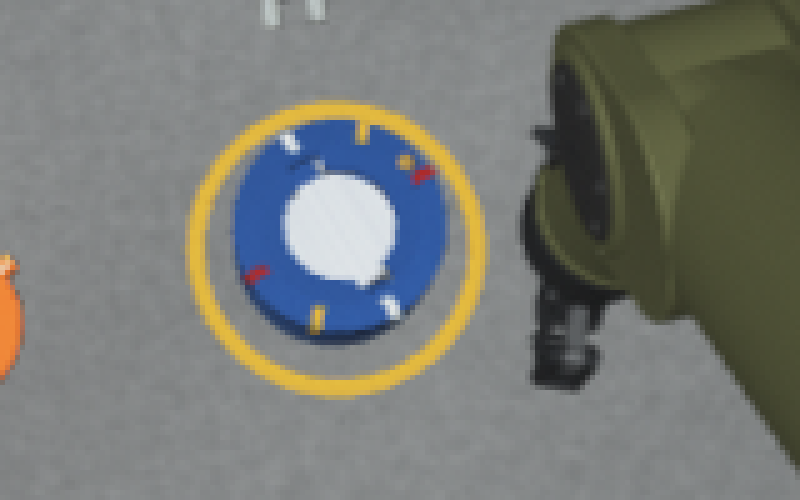

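White marks are at crop (289,142) and (391,307), yellow at (363,132) and (318,320), red at (424,174) and (257,275), and the pin at (405,161). The canister is standing well inside the ring. Now I move above the lid.

Request:
{"name": "servo_tool", "arguments": {"targets": [[1,[0,0,45],[0,0,0]],[1,[0,0,90],[0,0,0]],[1,[-3,45,100],[0,0,7]],[1,[-7,90,100],[0,0,15]],[1,[-12,135,100],[0,0,23]],[1,[-17,180,100],[0,0,31]],[1,[-23,225,100],[0,0,39]],[1,[-29,270,100],[0,0,46]],[1,[-34,310,100],[0,0,53]],[1,[-39,343,100],[0,0,53]]]}}

```text
t: 5.6
tcp_pos: [492.5, 251.4, 185.5]
tcp_rot: [[-0.712, 0.702, 0.0], [0.702, 0.712, 0.001], [0.001, 0.001, -1.0]]
wrist_force: [-0.1, -0.5, 0.7]
finger_gap: 85.6
finger_force: 0.0
```

Request:
{"name": "servo_tool", "arguments": {"targets": [[1,[0,0,0],[0,0,0]],[1,[0,0,0],[0,0,0]],[1,[0,0,0],[0,0,0]]]}}

```text
t: 5.9
tcp_pos: [493.8, 247.1, 185.1]
tcp_rot: [[-0.707, 0.707, -0.0], [0.707, 0.707, -0.001], [-0.001, -0.001, -1.0]]
wrist_force: [-0.2, 0.3, -0.9]
finger_gap: 85.4
finger_force: 0.0
```

```bash
python3 - <<'E'
from h import *
px=np.array([(289,142),(391,307),(363,132),(318,320),(424,174),(257,275)])/5+[250,150]-.4
P=plane("top",px,80)[:,:2]
for i in(0,2,4):
    d=P[i]-P[i+1];print((P[i]+P[i+1])/2,np.hypot(*d),np.degrees(np.arctan2(d[1],d[0])))
t=ctrl.snapshot("top");cv2.imwrite("pics/top3.png",t[...,::-1])
s=ctrl.state();w=ctrl.snapshot("wrist");cv2.imwrite("pics/wrist3.png",w[...,::-1]);np.savez("w3.npz",**s)
T=wristT(s);print(s["tcp_pos"],np.degrees(np.arctan2(s["tcp_rot"][1][0],s["tcp_rot"][0][0])),s["joint_pos"])
m=mask(w,(3,180,100),(16,255,255))
for c,a,b in blobs(m,300):
    P=plane("wrist",pts(b),26,T)[:,:2].astype(np.float32)
    print("or",c,a,cv2.minEnclosingCircle(P),P.mean(0))
E
```

```text
[547.49347653  22.8123414 ] 108.16353900425155 31.59246515748259
[546.80014867  22.23935446] 108.60265942769013 -13.183070218790728
[547.34671504  22.09370121] 108.87817766708737 -58.10987525879984
[494.01034166 246.7856122  185.11960874] 134.9474056043138 [-0.02180858  0.54489498 -0.75550378  1.79184319  0.44243174  0.982656
 -0.17275601]
```

View pics/wrist3.png

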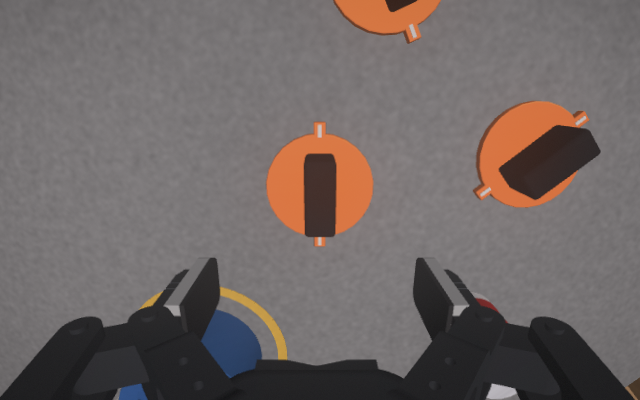

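Wrist view: the lid's tabs are at (320,130) and (320,242), with the bar upright between them at column 320.

```bash
python3 - <<'E'
from h import *
s=dict(np.load("w3.npz"));T=wristT(s)
w=cv2.imread("pics/wrist3.png")[...,::-1].copy()
m=mask(w,(0,0,0),(180,255,255))*0
hsv=cv2.cvtColor(w,cv2.COLOR_RGB2HSV);print(hsv[160,285],hsv[180,320],hsv[130,320])
m=mask(w,(5,150,120),(15,255,255))
for c,a,b in blobs(m,300):
    if 260<c[0]<380:
        p=pts(b);print(c,a,p.min(0),p.max(0))
        dp=p[(p[:,1]>134)&(p[:,1]<236)]
        P=plane("wrist",p,26,T)[:,:2].astype(np.float32)
        print("enc all",cv2.minEnclosingCircle(P))
        D=plane("wrist",dp,26,T)[:,:2];h=cv2.convexHull(D.astype(np.float32));print("ell",cv2.fitEllipse(h))
Q=plane("wrist",[(320,122),(320,245.5)],26,T)[:,:2];d=Q[0]-Q[1];print(Q,Q.mean(0),np.hypot(*d),np.degrees(np.arctan2(d[1],d[0])))
k=mask(w,(0,0,0),(180,130,90));k[:130]=0;k[250:]=0;k[:,:280]=0;k[:,360:]=0
for c,a,b in blobs(k,300):
    p=pts(b);
    for y in (165,190,215): r=p[p[:,1]==y];print(y,r[:,0].min(),r[:,0].max())
E
```

```text
[ 10 173 218] [ 5 89 69] [  4  10 200]
[319.10553917 180.10685021] 6102 [267. 122.] [372. 233.]
enc all ((491.89251708984375, 252.39212036132812), 49.64521789550781)
ell ((495.16522216796875, 248.88034057617188), (90.19548034667969, 90.5167465209961), 45.288330078125)
[[457.13675039 287.65396229]
 [534.28814972 211.02335641]] [495.71245005 249.33865935] 108.74092227206718 135.19403540033386
165 304.0 335.0
190 305.0 334.0
215 305.0 334.0
```

Request:
{"name": "servo_tool", "arguments": {"targets": [[1,[1,2,-40],[0,0,0]],[1,[1,2,-80],[0,0,0]],[1,[1,2,-110],[0,0,0]],[1,[1,2,-128],[0,0,0]],[1,[1,2,-128],[0,0,0]],[-1,[1,2,-128],[0,0,0]],[-1,[1,2,-128],[0,0,0]],[-1,[1,2,-128],[0,0,0]],[-1,[1,2,-128],[0,0,0]],[-1,[1,2,-128],[0,0,0]]], "squeeze": 70}}

```text
t: 7.0
tcp_pos: [495.2, 250.5, 58.3]
tcp_rot: [[-0.708, 0.707, 0.002], [0.707, 0.708, 0.001], [-0.001, 0.002, -1.0]]
wrist_force: [0.2, -0.7, 6.4]
finger_gap: 22.9
finger_force: 69.7
```

Request:
{"name": "servo_tool", "arguments": {"targets": [[-1,[0,0,0],[0,0,0]],[-1,[0,0,0],[0,0,0]],[-1,[0,0,0],[0,0,0]]]}}

```text
t: 7.3
tcp_pos: [495.2, 250.5, 58.2]
tcp_rot: [[-0.708, 0.707, 0.002], [0.707, 0.708, 0.0], [-0.001, 0.001, -1.0]]
wrist_force: [-0.2, -0.9, 6.9]
finger_gap: 22.8
finger_force: 69.6
```

Request:
{"name": "servo_tool", "arguments": {"targets": [[-1,[0,0,15],[0,0,0]],[-1,[0,0,45],[0,0,0]],[-1,[0,0,85],[0,0,0]],[-1,[5,-20,115],[0,0,8]],[-1,[15,-65,120],[0,0,16]],[-1,[26,-110,120],[0,0,24]],[-1,[36,-155,120],[0,0,32]],[-1,[45,-195,120],[0,0,40]],[-1,[52,-227,120],[0,0,48]],[-1,[52,-227,120],[0,0,56]]]}}

```text
t: 8.3
tcp_pos: [547.4, 16.5, 176.3]
tcp_rot: [[-0.982, -0.189, -0.001], [-0.189, 0.982, -0.004], [0.002, -0.003, -1.0]]
wrist_force: [-0.2, -0.5, -1.6]
finger_gap: 22.7
finger_force: 69.0
```

Request:
{"name": "servo_tool", "arguments": {"targets": [[-1,[0,0,0],[0,0,8]],[-1,[0,0,0],[0,0,16]],[-1,[0,0,0],[0,0,21]],[-1,[0,0,0],[0,0,21]],[-1,[0,0,0],[0,0,21]],[-1,[0,0,0],[0,0,21]]]}}

```text
t: 8.9
tcp_pos: [546.6, 23.2, 177.3]
tcp_rot: [[-0.849, -0.529, 0.0], [-0.529, 0.849, -0.0], [0.0, -0.0, -1.0]]
wrist_force: [0.4, 0.0, -1.7]
finger_gap: 22.9
finger_force: 69.0
```

```bash
python3 - <<'E'
from h import *
s=ctrl.state();w=ctrl.snapshot("wrist");t=ctrl.snapshot("scene")
np.savez("w4.npz",**s)
cv2.imwrite("pics/w4.png",w[...,::-1]);cv2.imwrite("pics/s4.png",t[...,::-1])
print(s["tcp_pos"],np.degrees(np.arctan2(s["tcp_rot"][1][0],s["tcp_rot"][0][0])),s["joint_pos"].round(2),s["finger_gap"],s["wrist_force"])
E
```

```text
[546.62129341  23.22645206 177.30915612] -148.0625562109223 [ 0.59  0.69 -1.15  1.81  0.7   1.12  1.32] 22.85070144534221 [ 0.35296937  0.01404059 -1.7133456 ]
```

View pics/w4.png

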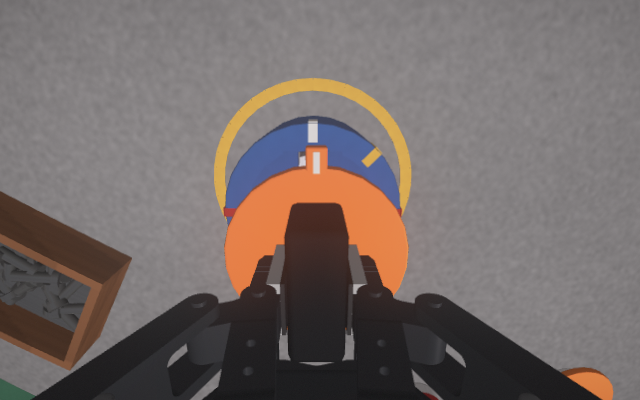

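Wrist view: the lid in hand has its tab end at (317,147) and disc edges at columns 225 and 408. The canister's white mark is at (313,120–141), with a yellow mark at (371,157).

```bash
python3 - <<'E'
from h import *
s=dict(np.load("w4.npz"));T=wristT(s);R=s["tcp_rot"];p=s["tcp_pos"]
w=cv2.imread("pics/w4.png")[...,::-1].copy()
hsv=cv2.cvtColor(w,cv2.COLOR_RGB2HSV)
zt=p[2]-32.2
Q=plane("wrist",[(317,147.5),(225,250),(408.5,250)],zt,T);print("lid tab/edges in tool",((Q-p)@R).round(1))
m=mask(w,(5,150,120),(15,255,255))
b=max(blobs(m,500),key=lambda b:b[1]*(abs(b[0][0]-316)<80));pp=pts(b[2]);pp=pp[(pp[:,1]>172)&(pp[:,1]<285)]
D=((plane("wrist",pp,zt,T)-p)@R)[:,:2]
# circle fit on outer boundary, upper part
cs=[]
for y in range(172,285,3):
    r=pp[pp[:,1]==y]
    if len(r): cs+= [[r[:,0].min()-.5,y],[r[:,0].max()+.5,y]]
cs=np.array(cs);B=((plane("wrist",cs,zt,T)-p)@R)[:,:2];B=B[B[:,0]>-5]
A=np.c_[2*B,np.ones(len(B))];x=np.linalg.lstsq(A,(B**2).sum(1),rcond=None)[0];print("disc c",x[:2],"r",np.sqrt(x[2]+x[0]**2+x[1]**2))
# canister marks
for n,lo,hi,win in(("white",(0,0,170),(180,40,255),(110,145,300,325)),("yellow",(18,120,120),(32,255,255),(146,170,358,385))):
    k=mask(w,lo,hi);z=np.zeros_like(k);y0,y1,x0,x1=win;z[y0:y1,x0:x1]=k[y0:y1,x0:x1]
    for c,a,b in blobs(z,20):
        q=pts(b);P=plane("wrist",[c],80,T)[0];d=P[:2]-[547.2,22.4]
        print(n,c,a,q.min(0),q.max(0),P.round(1),"rel canister r,ang",np.hypot(*d).round(1),np.degrees(np.arctan2(d[1],d[0])).round(1))
# canister top silhouette edge: blue
k=mask(w,(105,120,60),(125,255,255))
E
```

```text
lid tab/edges in tool [[ 53.2   0.7  32.2]
 [  2.9 -44.4  32.2]
 [  3.   45.7  32.2]]
disc c [-0.30376486  0.3598137 ] r 45.09317465547412
white [312.5        131.66981132] 212 [308. 121.] [317. 142.] [502.2  -6.8  80. ] rel canister r,ang 53.7 -147.0
yellow [371.5443787  156.79881657] 169 [362. 147.] [380. 166.] [495.6  33.9  80. ] rel canister r,ang 52.9 167.5
```

Request:
{"name": "servo_tool", "arguments": {"targets": [[-1,[1,-2,-10],[0,0,0]],[-1,[1,-2,-25],[0,0,0]],[-1,[1,-2,-33],[0,0,0]],[-1,[1,-2,-37],[0,0,0]],[-1,[1,-2,-40],[0,0,0]],[-1,[1,-2,-43],[0,0,0]],[-1,[1,-2,-45],[0,0,0]],[-1,[1,-2,-45],[0,0,0]]]}}

```text
t: 9.8
tcp_pos: [547.7, 21.3, 132.2]
tcp_rot: [[-0.848, -0.531, -0.0], [-0.531, 0.848, -0.0], [0.0, -0.0, -1.0]]
wrist_force: [-0.8, 0.3, -0.9]
finger_gap: 23.4
finger_force: 69.0
```

Request:
{"name": "servo_tool", "arguments": {"targets": [[-1,[0,0,-4],[0,0,0]],[-1,[0,0,-7],[0,0,0]],[-1,[0,0,-9],[0,0,0]],[-1,[0,0,-11],[0,0,0]],[-1,[0,0,-12],[0,0,0]],[-1,[0,0,-12],[0,0,0]],[-1,[0,0,-12],[0,0,0]]]}}

```text
t: 10.5
tcp_pos: [547.7, 21.3, 120.3]
tcp_rot: [[-0.848, -0.531, 0.0], [-0.531, 0.848, -0.0], [-0.0, -0.0, -1.0]]
wrist_force: [0.3, -0.6, -0.5]
finger_gap: 23.3
finger_force: 69.0
```

Request:
{"name": "servo_tool", "arguments": {"targets": [[-1,[0,0,-1],[0,0,0]],[-1,[0,0,-1],[0,0,0]],[-1,[0,0,-2],[0,0,0]],[-1,[0,0,-2],[0,0,0]]]}}

```text
t: 10.9
tcp_pos: [547.7, 21.2, 120.2]
tcp_rot: [[-0.848, -0.53, 0.001], [-0.53, 0.848, -0.001], [-0.0, -0.002, -1.0]]
wrist_force: [-6.5, -4.1, 20.8]
finger_gap: 23.2
finger_force: 72.1
```

```bash
python3 - <<'E'
from h import *
s=ctrl.state();w=ctrl.snapshot("wrist");t=ctrl.snapshot("scene")
np.savez("w5.npz",**s);print(s["tcp_pos"],s["wrist_force"],s["ft_torque"])
a=cv2.resize(w[90:330,190:450],(433,400),interpolation=3);b=cv2.resize(t[140:260,240:350],(367,400),interpolation=3)
cv2.imwrite("pics/w5.png",w[...,::-1]);cv2.imwrite("pics/c5.png",np.hstack([a,b])[...,::-1])
E
```

```text
[547.7443385   21.24021897 120.20878738] [-6.53794885 -4.12323676 20.83639454] [-0.37793321  1.56305469  0.03590057]
```

View pics/c5.png

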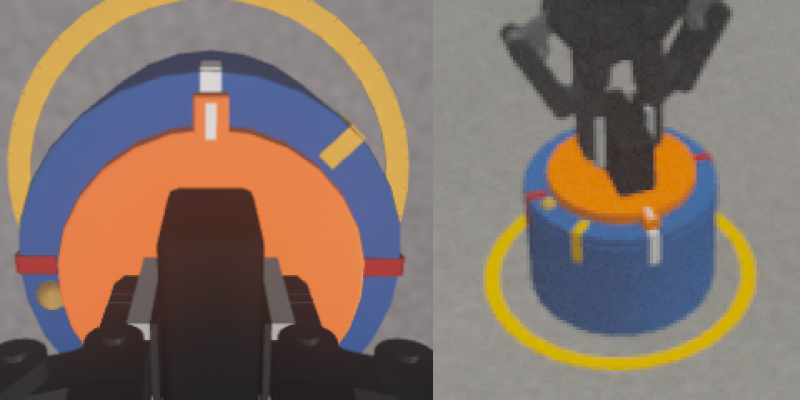

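The lid is seated: disc flat on top, its tab line at the white mark (crop column 210 for both), the yellow mark to the right at (342,145). Next I twist clockwise partway and check.

Request:
{"name": "servo_tool", "arguments": {"targets": [[-1,[0,0,0],[0,0,-3]],[-1,[0,0,0],[0,0,-6]],[-1,[0,0,0],[0,0,-9]],[-1,[0,0,0],[0,0,-12]],[-1,[0,0,0],[0,0,-15]],[-1,[0,0,0],[0,0,-18]],[-1,[0,0,0],[0,0,-21]],[-1,[0,0,0],[0,0,-23]],[-1,[0,0,0],[0,0,-25]],[-1,[0,0,0],[0,0,-25]]]}}

```text
t: 12.0
tcp_pos: [548.9, 22.3, 120.2]
tcp_rot: [[-0.993, -0.122, 0.004], [-0.122, 0.993, 0.0], [-0.004, -0.0, -1.0]]
wrist_force: [-2.2, -0.4, 14.3]
finger_gap: 22.9
finger_force: 71.3
```

```bash
cat > ang.py <<'E'
from h import *
import sys
s=ctrl.state();w=ctrl.snapshot("wrist");T=wristT(s);R=s["tcp_rot"];p=s["tcp_pos"]
cv2.imwrite(f"pics/{sys.argv[1]}.png",w[...,::-1])
print("tcp",p.round(1),"yaw",np.degrees(np.arctan2(R[1][0],R[0][0])).round(2),"F",s["wrist_force"].round(1),"M",s["ft_torque"].round(2),"grip",s["finger_force"])
def show(n,lo,hi,z,rmin,rmax):
    for c,a,b in blobs(mask(w,lo,hi),25):
        P=plane("wrist",[c],z,T)[0];d=P[:2]-p[:2];r=np.hypot(*d)
        if rmin<r<rmax: print(n,c.round(1),a,"r",r.round(1),"ang",np.degrees(np.arctan2(d[1],d[0])).round(1))
show("white",(0,0,140),(180,45,255),82,35,64);show("yellow",(18,120,120),(32,255,255),80,40,62);show("red",(170,120,90),(180,255,255),80,40,66)
E
python3 ang.py w6
```

```text
tcp [548.9  22.3 120.2] yaw -172.98 F [-2.2 -0.4 14.3] M [ 0.13  0.63 -0.09] grip 71.26295328140259
white [293.3 124.6] 4951 r 63.5 ang -163.7
white [316. 162.] 105 r 45.5 ang -173.1
white [414.4 175. ] 105 r 61.2 ang 137.0
white [434.5 230.7] 270 r 60.6 ang 107.1
white [433.1 253.9] 59 r 60.4 ang 94.9
white [425.8 272.9] 69 r 59.2 ang 84.1
white [205.3 289.3] 32 r 63.4 ang -61.4
yellow [354.3 147.7] 337 r 55.0 ang 167.8
yellow [235.4 296.5] 31 r 52.4 ang -49.5
```

Request:
{"name": "servo_tool", "arguments": {"targets": [[-1,[0,0,0],[0,0,-3]],[-1,[0,0,0],[0,0,-6]],[-1,[0,0,0],[0,0,-9]],[-1,[0,0,0],[0,0,-12]],[-1,[0,0,0],[0,0,-15]],[-1,[0,0,0],[0,0,-17]],[-1,[0,0,0],[0,0,-19]],[-1,[0,0,0],[0,0,-19]],[-1,[0,0,0],[0,0,-19]],[-1,[0,0,0],[0,0,-19]]]}}

```text
t: 13.05
tcp_pos: [549.2, 22.5, 120.2]
tcp_rot: [[-0.978, 0.207, 0.004], [0.207, 0.978, 0.001], [-0.004, 0.002, -1.0]]
wrist_force: [-1.8, 0.4, 13.6]
finger_gap: 23.2
finger_force: 71.1
```

```bash
python3 ang.py w7; python3 - <<'E'
import cv2,numpy as np
from cell import ctrl
w=cv2.imread("pics/w7.png");t=ctrl.snapshot("scene")[...,::-1]
cv2.imwrite("pics/c7.png",np.hstack([cv2.resize(w[90:330,190:450],(433,400),interpolation=3),cv2.resize(t[140:260,240:350],(367,400),interpolation=3)]))
E
```

```text
tcp [549.2  22.5 120.2] yaw 168.07 F [-1.8  0.4 13.6] M [ 0.04  0.51 -0.05] grip 71.10417008399963
white [316. 162.] 105 r 45.5 ang 168.1
white [190.4 231.3] 362 r 63.9 ang -111.2
white [431.2 223.2] 32 r 59.4 ang 92.3
white [440.7 239.9] 263 r 63.6 ang 83.1
white [428.9 256. ] 25 r 58.4 ang 74.7
white [202.  276.6] 248 r 61.9 ang -87.4
white [417.4 288.6] 87 r 58.8 ang 55.3
yellow [316.4 134.7] 222 r 57.9 ang 167.9
```

View pics/c7.png

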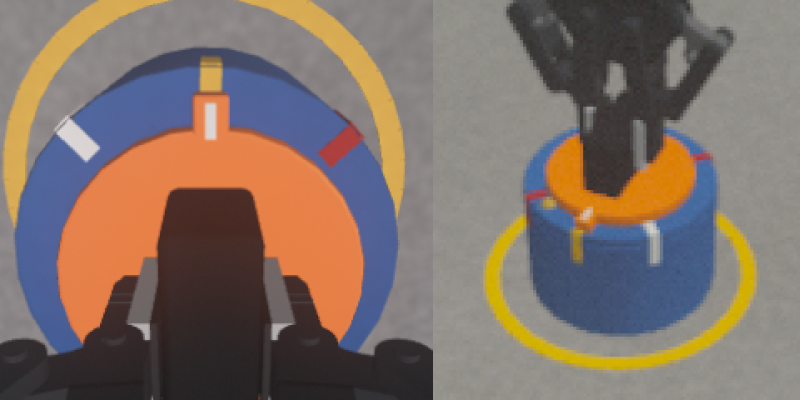

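The tab line stands exactly at the yellow mark (crop column 210 for both). The lid is flat and gripped at 71 N, the canister is well inside the ring and the pin is clear. Handing in.

```bash
python3 -c "
from cell import ctrl
print(ctrl.job_done())"
```

```text
the job is handed in; nothing more can be done
None
```

The job is handed in at about 13 s of the 64 s allowed; the judge returned no verdict. By my last measurements, the canister stands about 1 mm from the ring's centre, and the lid is fully down with its tabs at the yellow half-way marks, gripped at 71 N and clear of the catch pin.

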